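# Let the washed socket out of the socket washer

## Robot

A 6-joint arm with a two-finger parallel gripper is mounted at the origin on the work surface. World frame = base frame: x ahead of the robot, y to its left, z up, the work surface at z = 0. Lengths are in m, angles in rad, forces in N, time in s.
With the tool pointing down it reaches from about 0.225 to 0.875 m from the base axis. Payload 3.4 kg.
Tool frame: the origin (TCP) lies at the very end of the fingers, on their centre line; the grasp point (between the pads) lies 19 mm behind it; z points along the fingers, y is the line along which they close (so a half turn about z gives the same grasp; the last joint's range is limited). The gripper opens to 85 mm and grips with 20 to 120 N. Pads are 22 mm wide; open, the fingers measure 114 mm over their backs; the gripper's body (76 mm by 85 mm) begins 54 mm behind the grasp point. The pads swing forward as they close: fully open they stand 13 mm farther back than shut.
Start: joints at [-0.121, 0.276, 1.505, -0, 1.361, -0.121], TCP at [0.575, -0, 0.231] pointing down, gripper open.
Joint ranges: [-2.89, 2.89], [-0.75, 2.08], [0.22, 2.7], [-1.18, 4.32], [0.11, 2.71], [-2.7, 2.7]. Speed limits (rad/s): [2.57, 2.57, 3.14, 3.14, 3.14, 3.14].

## Interface

Orientations are given as a unit quaternion [w, x, y, z].
In Python, from rig import manip gives the robot as it stands. The module is installed in compiled form; this text tells all that it offers.
- The arm moves only by the tool play_rows, never from a script. Its argument "motion" is a list of rows, each a list of 5 numbers: the shift along the tool's x, y, z in units of 40 mm (1.0 is 40 mm), then the turn about the tool's z in units of 10 degrees (1.0 is 10 degrees), then the finger opening in mm, from 0 to 85.4. A call has 1 to 5 rows; each row is the pose to reach, as a shift and turn from the pose commanded when the call began, along the tool's axes at that moment; what a row does not reach only later rows make up. A row lasts 1/8 s, in which the tool goes at most 62.5 mm and 10.7 degrees, less where a joint would pass 70% of its speed; a pose out of reach is approached as far as the arm can. A call with a gripper value outside its range is refused whole. The fingers move at their own pace and stop on an object; "newtons" is the grip in N (left out, the last holds). Time passes only in rows, so rows that repeat a pose let the fingers close. It gives the time, the measured TCP pose, the force, the opening and the grip force at its end, in the units of the state.
- manip.get_state(): the state, without advancing time (a new reading comes with each control period).
- manip.get_image(name): name is "scene" or "side" or "wrist"; returns a dict with "img" (400x640x3 uint8, red, green, blue), "range_z" (400x640 float32, m along the optical axis (not along the pixel's ray), 0 where there is no reading), "fx", "fy", "cx", "cy" (pixels), "R" (3x3) and "t" (3): a world point X has camera coordinates R X + t. Camera axes: x right, y down, z forward; pixel columns grow to the right and rows downward; lengths in m; the calibration is good to about 2 mm. A picture is of the moment at which its call begins.
- manip.sign_off(): hands the job in; it is judged then, once.
The state is a dict: "clock": time; "qpos": joint angles; "qd": joint speeds; "effort": joint torques, N m; "position": TCP position; "ee_rot": TCP orientation; "contact_force": force on the tool from outside, world axes, zero at the start; "moment": the same for the moment, N m; "width": finger opening in m; "gripper_force": force on a finger pad.
Only numpy, scipy, OpenCV 4.12 (cv2) and the standard library are available. Lean on these libraries where they do the work, as an engineer would, in place of code of your own. Each camera call takes 0.05 s, during which the arm holds its last target. There are 200 camera calls.

## Task

Press down the raised long end of the washer's lever with the fingertips so that its short end raises the heavy hood, and keep it down until the socket has rolled out from under the hood to the end of the open tray; do not force it against its stop. Then let the lever up slowly so the hood shuts gently, without dropping, and move clear. Touch only the lever, never lift it out of its notches, and leave the tools and containers around it alone.

Things in the scene. Friction and masses are not known exactly. Their poses are not given: they have to be found in the camera images.
- washer: Fixed bench-top socket washer (sizes in mm). Origin: on the table under the lever's pivot. Own axes: z up, +x from the pivot towards the hood, -x towards the lever's long end. Base plate x -210 to 265, y -145 to 55, 6 thick. Two dark pivot cheeks, 150 high, at x 0, y +-24. Rubber-topped stop post (20 dia, 90 high) under the lever at x -170, y 0.
- pivot (a point): Fixed point on the pivot axis, 135 mm above the washer's origin; the lever's pin rests here in open-topped notches. The lever turns about the washer's y axis through this point.
- lever: Loose flat steel bar 325 x 18 x 8 mm with a 10 mm cross pin; origin at the pin's centre. Long arm 220 to its -x, short arm 100 to its +x, nose under the hood's front edge. At rest its axes are parallel to the washer's, bar sloping 0.24 rad, long end up. On the stop post it has turned about 0.45 rad. Pressing the pad takes about 3 to 11 N until the stop; hood weight brings it back.
- pad (a point): Centre of the upper face of the flat press pad (56 x 34 mm) on the lever's long end; moves with it. At rest at x -211, y 0, z 64 mm from the lever's origin, about 197 mm above the table; about 100 mm above it when the lever is on its stop.
- hood (a joint): Opening angle of the heavy steel hood (about 3 kg, top plate 172 x 172 x 10), hinged along the washer's y axis at its rear, x 260. 0 = shut, about 0.265 with the lever on its stop; the socket can pass from about 0.17. It falls shut by its own weight if let go.
- socket: Steel socket, 26 dia x 40 long, lying across the chute (its axis along the washer's y) behind the hood's front wall at washer x 119. Origin: its centre. When the hood is up it rolls by itself within about 1 to 2 s to the tray's end wall, resting at washer x about -96, y about -95, z about 25.
- tray (a point): Point on the floor of the open aluminium tray near its end wall, at x -95, y -95, z 12 mm of the washer, where the socket comes to rest. The tray runs beside the lever at y -131 to -59, x -114 to 100; side walls 52 high, end wall 46; its floor drops 8 degrees towards -x from under the hood.
- socket_deep: bystander: upright steel socket, 28 dia x 70 high (mm). Origin: on its underside, at its centre.
- socket_short: bystander: upright steel socket, 32 dia x 36 high (mm). Origin: on its underside, at its centre.
- spray_can: bystander: can 60 dia x 170 high (mm). Origin: on its underside, at its centre.
- wrench: bystander: bright wrench lying flat, 170 long (mm). Origin: on its underside, near the middle of its length, which runs along its x.
- ratchet: bystander: dark wrench lying flat, 150 long (mm). Origin: on its underside, near the middle of its length, which runs along its x.
- jar: bystander: jar 64 dia x 75 high (mm). Origin: on its underside, at its centre.
- hammer: bystander: hammer lying flat, 250 long (mm). Origin: on its underside, near the middle of its length, which runs along its x.

How it is judged:
On the way, in this order (a step that is already met when the one before it is completed fails the run):
1. the lever, pressed by the robot, has begun to raise the hood (0.06 rad) (value of joint hood above 0.06 rad and contact force between the fingers and lever above 0.5 N), for 0.02 s.
2. the socket has rolled to the tray's end while the lever still holds the hood up (x of socket in the frame of washer between -0.115 and -0.07 m and y of socket in the frame of washer between -0.13 and -0.06 m and z of socket in the frame of washer below 0.05 m and value of joint hood above 0.1 rad), for 0.2 s.
At the end, for the whole second after the job is handed in: Hood shut (under 0.02 rad); socket still, between the tray walls, its centre 70 to 115 mm from the pivot towards the tray's end; lever pin within 10 mm of the pivot, pad over 180 mm high; no bystander moved over 20 mm (value of joint hood below 0.02 rad and x of socket in the frame of washer between -0.115 and -0.07 m and y of socket in the frame of washer between -0.13 and -0.06 m and z of socket in the frame of washer below 0.05 m and linear speed of socket below 0.03 m/s and distance between lever and pivot below 0.01 m and z of pad in the frame of washer above 0.18 m and distance of each of socket_deep, socket_short, spray_can, wrench, ratchet, jar, hammer from where it was at the start of the episode below 0.02 m); the robot touches nothing.
It fails at once if the lever is forced (pressed with over 40 N) (contact force between the fingers and lever above 40 N).
It fails at once if the hood drops shut (falls faster than 1 rad/s) (velocity of joint hood below -1 rad/s).
It fails at once if the lever is lifted out of its notches (pin over 12 mm from the pivot) (distance between lever and pivot above 0.012 m).
It fails at once if the robot pushes on the washer, its hood or the socket (over 2 N) (contact force between any of the arm, the fingers and washer above 2 N or contact force between any of the arm, the fingers and socket above 2 N).
It fails at once if a bystander is moved over 30 mm (distance of any of socket_deep, socket_short, spray_can, wrench, ratchet, jar, hammer from where it was at the start of the episode above 0.03 m).
It also fails if it takes over 42 s, if anything falls off the work surface, if the arm or the gripper's body presses on something with over 40 N, if the wrist force passes 120 N, or if a joint passes its speed limit or range.

## Working session

There is one attempt and no reset: what is moved stays moved. The work goes in short steps, Python scripts to look and compute and a tool call to move; the robot and the scene stay as the last step left them, time stands still between calls to the robot, and variables do not carry over. Pictures are saved under pics/ and viewed, at most 10 in all, crops included, and the job is handed in when it is done.

Besides the shell and the picture viewer there is one more tool, called after "Emit:" as name([rows], argument=value, ...), one row to a line, values as JSON. play_rows: Moves the arm, as the interface text tells. Its arguments: {"type":"object","properties":{"motion":{"type":"array","items":{"type":"array","items":{"type":"number"}}},"newtons":{"type":"number"}},"required":["motion"]}

```bash
mkdir -p pics
python3 - <<'E'
from rig import manip
import cv2,numpy as np
s=manip.get_state();print(s)
for n in("scene","side"):
    d=manip.get_image(n);cv2.imwrite(f"pics/{n}0.png",d["img"][:,:,::-1]);np.savez(f"{n}0.npz",**d);print(n,d["R"],d["t"],d["fx"])
E
```

```text
{'clock': 0.0, 'qpos': array([-1.20996745e-01,  2.76585496e-01,  1.50612599e+00,  2.11485027e-05,
        1.36067739e+00, -1.20993257e-01]), 'qd': array([ 3.45528585e-04,  8.69026859e-04, -4.47062585e-04,  1.02805207e-03,
       -6.56991712e-04, -1.35935356e-06]), 'effort': array([ 6.20495921e-04, -4.16768074e+01, -2.45808578e+01, -1.52056768e-04,
        1.11346930e-02,  1.69860516e-05]), 'position': array([5.74483127e-01, 6.69242925e-05, 2.30447961e-01]), 'ee_rot': array([-7.13442444e-04,  7.07109295e-01,  7.07103697e-01, -5.45623710e-04]), 'contact_force': array([-0.25196435,  0.17171595,  0.28249683]), 'moment': array([-0.01411776,  0.03462544, -0.0179047 ]), 'gripper_force': 0.0, 'width': 0.08573385055929153}
scene [[ 0.3769982   0.92609336 -0.01494804]
 [ 0.55691024 -0.23954607 -0.79527898]
 [-0.74008333  0.29149403 -0.60605932]] [-0.18013144 -0.22432349  1.51241542] 407.1995859170599
side [[ 0.91291934 -0.40812425 -0.0035878 ]
 [-0.30920363 -0.68585583 -0.65878289]
 [ 0.26640456  0.602525   -0.75232455]] [-0.57123758  0.27701539  1.20846147] 448.7985675387597
```

View pics/scene0.png

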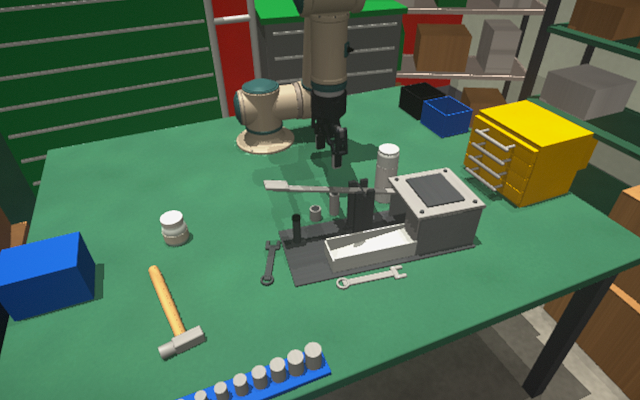

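View pics/side0.png

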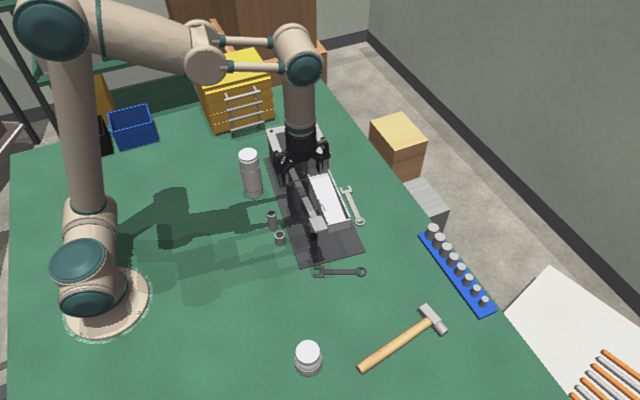

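The scene view shows the pad at about (275,185), the cheeks at about (360,205), the hood on the right and the tray in front. The side view shows the long end pointing towards the camera at about (313,225). Next I'll measure the pad and the washer axis from the depth data.

```bash
cat > h.py <<'E'
import numpy as np,cv2
def cloud(d):
    z=d["range_z"];v,u=np.mgrid[:400,:640]
    P=np.stack([(u-d["cx"])/d["fx"]*z,(v-d["cy"])/d["fy"]*z,z],-1)
    W=(P-d["t"])@d["R"]; W[z==0]=np.nan
    return W
E
python3 - <<'E'
from h import *
for n,(u0,u1,v0,v1) in {"scene":(255,350,172,202),"side":(285,345,175,245)}.items():
    d=np.load(n+"0.npz");W=cloud(d)
    S=W[v0:v1,u0:u1].reshape(-1,3);C=d["img"][v0:v1,u0:u1].reshape(-1,3).astype(int)
    k=(S[:,2]>.14)&(S[:,2]<.215)&(abs(C[:,1]-C[:,0])<25);S=S[k]
    print(n,len(S));o=np.argsort(S[:,1])
    for i in o[::max(1,len(o)//30)]:print(S[i].round(3),end=' ')
    print()
    # base plate via z 3..9mm dark, hood top
    A=W.reshape(-1,3);I=d["img"].reshape(-1,3).astype(int)
    for nm,m in {"plate":(abs(A[:,2]-.006)<.006)&(I.max(1)<75)&(I.max(1)-I.min(1)<20)}.items():
        m=m.reshape(400,640).astype(np.uint8);nl,l,st,_=cv2.connectedComponentsWithStats(m)
        b=1+np.argmax(st[1:,4]);Q=W[l==b];print(nm,len(Q),cv2.minAreaRect(Q[:,:2].astype(np.float32)),st[b])
    m=((A[:,2]>.10)&(A[:,2]<.26)&(A[:,0]>.3)).reshape(400,640)
    vv,uu=np.nonzero(m)
d=np.load("scene0.npz");W=cloud(d)
for p in [(272,185),(280,186),(436,187),(394,178),(440,171),(478,203),(415,215),(352,182),(362,182),(370,180),(297,218),(285,240),(295,283),(315,213),(333,200),(388,150)]:print(p,W[p[1],p[0]].round(3))
E
```

```text
scene 620
[ 0.576 -0.156  0.199] [ 0.553 -0.151  0.203] [ 0.57  -0.147  0.202] [ 0.562 -0.142  0.2  ] [ 0.554 -0.137  0.199] [ 0.573 -0.134  0.199] [ 0.571 -0.128  0.197] [ 0.552 -0.125  0.197] [ 0.575 -0.12   0.194] [ 0.563 -0.116  0.194] [ 0.55  -0.112  0.193] [ 0.565 -0.107  0.192] [ 0.577 -0.102  0.179] [ 0.575 -0.094  0.175] [ 0.562 -0.087  0.18 ] [ 0.577 -0.08   0.173] [ 0.566 -0.074  0.175] [ 0.579 -0.066  0.173] [ 0.576 -0.057  0.171] [ 0.583 -0.05   0.171] [ 0.57  -0.042  0.169] [ 0.584 -0.032  0.164] [ 0.57  -0.024  0.164] [ 0.574 -0.015  0.161] [ 0.58  -0.007  0.16 ] [0.586 0.003 0.158] [0.573 0.012 0.155] [0.573 0.02  0.154] [0.58  0.027 0.153] [0.591 0.036 0.149] [0.592 0.047 0.146] 
plate 522 ((0.5618799924850464, -0.022050440311431885), (0.19663105905056, 0.06447892636060715), 88.07894897460938) [283 218  70  31 522]
side 556
[ 0.562 -0.157  0.205] [ 0.556 -0.152  0.198] [ 0.571 -0.15   0.204] [ 0.546 -0.145  0.203] [ 0.558 -0.141  0.2  ] [ 0.553 -0.135  0.2  ] [ 0.577 -0.13   0.199] [ 0.568 -0.126  0.198] [ 0.554 -0.12   0.199] [ 0.575 -0.115  0.194] [ 0.563 -0.11   0
[... 391 characters left out ...]
142] [0.563 0.077 0.152] [0.608 0.087 0.14 ] 
plate 550 ((0.5725295543670654, 0.07514923810958862), (0.2482999861240387, 0.07853065431118011), 80.98018646240234) [283 184  31  61 550]
(272, 185) [ 0.571 -0.138  0.199]
(280, 186) [ 0.575 -0.12   0.194]
(436, 187) [0.657 0.259 0.138]
(394, 178) [0.577 0.187 0.134]
(440, 171) [0.596 0.316 0.134]
(478, 203) [0.747 0.315 0.134]
(415, 215) [0.722 0.156 0.13 ]
(352, 182) [0.569 0.069 0.149]
(362, 182) [0.57  0.096 0.142]
(370, 180) [ 0.389  0.229 -0.003]
(297, 218) [ 0.579 -0.085  0.09 ]
(285, 240) [ 0.555 -0.113  0.006]
(295, 283) [ 0.703 -0.139  0.006]
(315, 213) [ 0.509 -0.009  0.029]
(333, 200) [0.503 0.047 0.053]
(388, 150) [0.499 0.211 0.17 ]
```

Run:
```python
import cv2
a=cv2.imread("pics/scene0.png")[140:300,240:500];b=cv2.imread("pics/side0.png")[110:290,220:390]
a=cv2.resize(a,None,fx=3,fy=3,interpolation=2);cv2.imwrite("pics/c1.png",a)
b=cv2.resize(b,None,fx=3.2,fy=3.2,interpolation=2);cv2.imwrite("pics/c2.png",b)
```

```text
(no output)
```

View pics/c1.png

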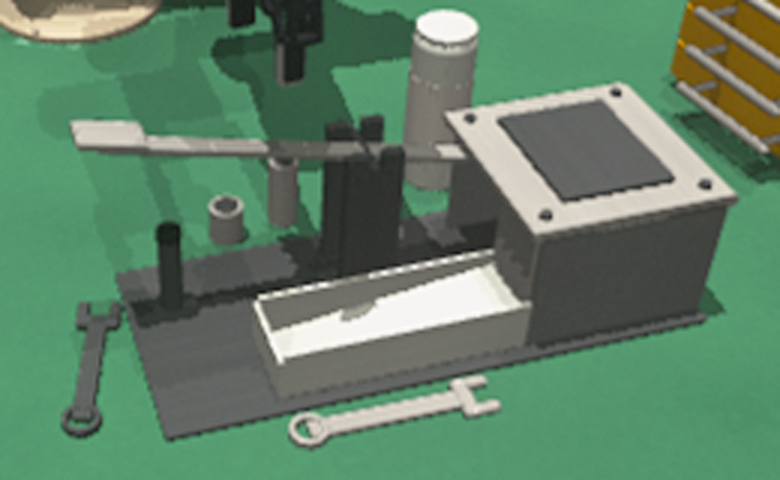

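The pad's centre is at about (0.563, -0.130, 0.198), and the lever runs along +y with a slight yaw. The tool axes are x = world y, y = world x and z = down. I'll close the fingers and go above the pad.

Emit:
play_rows([
  [-0.8, -0.07, 0, 0, 0],
  [-1.8, -0.15, 0, 0, 0],
  [-2.8, -0.25, 0, 0, 0],
  [-3.3, -0.28, 0, 0, 0],
  [-3.3, -0.28, 0, 0, 0],
], newtons=30)

```text
clock: 0.72
position: [0.5637, -0.1327, 0.2309]
ee_rot: [-0.0, 0.708, 0.706, 0.0]
contact_force: [0.0, 0.9, 0.2]
width: -0.0002
gripper_force: 0.0
```

Emit:
play_rows([
  [0, 0, 0.1, 0, 0],
  [0, 0, 0.25, 0, 0],
  [0, 0, 0.4, 0, 0],
  [0, 0, 0.5, 0, 0],
  [0, 0, 0.5, 0, 0],
])

```text
clock: 1.35
position: [0.5636, -0.1317, 0.2108]
ee_rot: [-0.0, 0.707, 0.707, -0.0]
contact_force: [-0.6, 0.3, 0.1]
width: 0.0
gripper_force: 0.0
```

```bash
cat > look.py <<'E'
import sys;from rig import manip;from h import *
n,f=sys.argv[1:3];u0,u1,v0,v1,k=map(int,sys.argv[3:8])
d=manip.get_image(n);np.savez(f+".npz",**d);cv2.imwrite(f"pics/{f}.png",cv2.resize(d["img"][v0:v1,u0:u1,::-1],None,fx=k,fy=k,interpolation=2))
s=manip.get_state();print(s["clock"],s["position"].round(4),s["contact_force"].round(2),s["width"])
E
python3 look.py scene hov 240 500 120 290 3
```

```text
1.4 [ 0.5638 -0.1319  0.2111] [-0.81 -0.61 -0.15] -6.185476008606446e-05
```

View pics/hov.png

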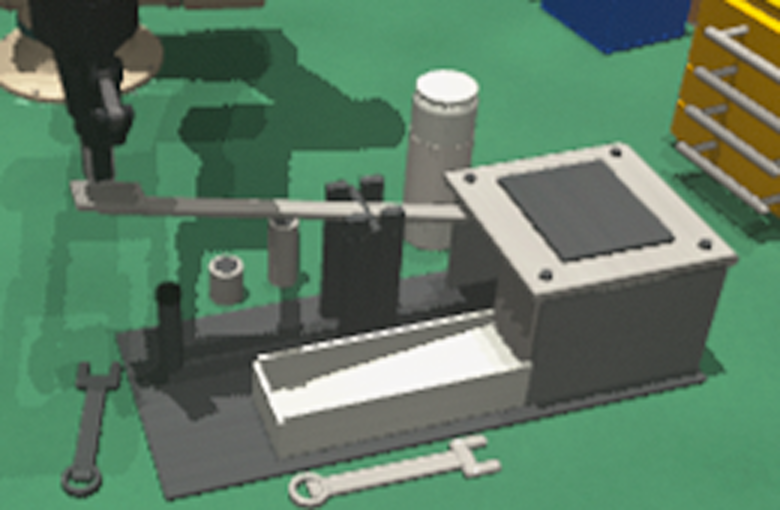

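The crop shows the closed fingertips right above the pad, at about (100,180). I'll press in small steps, drifting outward along the arc.

Emit:
play_rows([
  [0, 0, 0.1, 0, 0],
  [0, 0, 0.2, 0, 0],
  [0, 0, 0.3, 0, 0],
  [0, 0, 0.4, 0, 0],
  [-0.02, 0, 0.5, 0, 0],
])

```text
clock: 2.02
position: [0.564, -0.1343, 0.1926]
ee_rot: [0.002, 0.707, 0.707, -0.001]
contact_force: [-2.9, -2.8, 7.5]
width: 0.0002
gripper_force: 3.2
```

Emit:
play_rows([
  [-0.01, 0, 0.1, 0, 0],
  [-0.03, 0, 0.2, 0, 0],
  [-0.04, 0, 0.3, 0, 0],
  [-0.05, 0, 0.4, 0, 0],
  [-0.07, 0, 0.5, 0, 0],
])

```text
clock: 2.65
position: [0.564, -0.1378, 0.1728]
ee_rot: [0.002, 0.707, 0.707, -0.001]
contact_force: [-2.5, -3.5, 7.4]
width: -0.0001
gripper_force: 3.5
```

Emit:
play_rows([
  [-0.01, 0, 0.1, 0, 0],
  [-0.02, 0, 0.2, 0, 0],
  [-0.03, 0, 0.3, 0, 0],
  [-0.04, 0, 0.4, 0, 0],
  [-0.05, 0, 0.5, 0, 0],
])

```text
clock: 3.28
position: [0.5646, -0.1405, 0.1531]
ee_rot: [0.003, 0.707, 0.707, -0.001]
contact_force: [-1.8, -5.9, 7.7]
width: -0.0003
gripper_force: 3.8
```

Emit:
play_rows([
  [0, 0, 0.1, 0, 0],
  [0, 0, 0.2, 0, 0],
  [0, 0, 0.3, 0, 0],
  [0, 0, 0.4, 0, 0],
  [0, 0, 0.5, 0, 0],
])

```text
clock: 3.9
position: [0.5651, -0.1412, 0.1333]
ee_rot: [0.004, 0.707, 0.707, -0.001]
contact_force: [-2.0, -6.8, 9.1]
width: 0.0
gripper_force: 4.3
```

Emit:
play_rows([
  [0, 0, 0.1, 0, 0],
  [0, 0, 0.2, 0, 0],
  [0, 0, 0.3, 0, 0],
  [0, 0, 0.35, 0, 0],
  [0, 0, 0.35, 0, 0],
])

```text
clock: 4.53
position: [0.565, -0.1407, 0.119]
ee_rot: [0.003, 0.707, 0.707, -0.001]
contact_force: [-1.3, -5.8, 6.9]
width: 0.0
gripper_force: 3.7
```

```bash
python3 look.py scene dn 240 500 120 290 3
```

```text
4.575 [ 0.565  -0.1407  0.119 ] [-0.94 -6.05  6.42] 1.797749515022337e-05
```

View pics/dn.png

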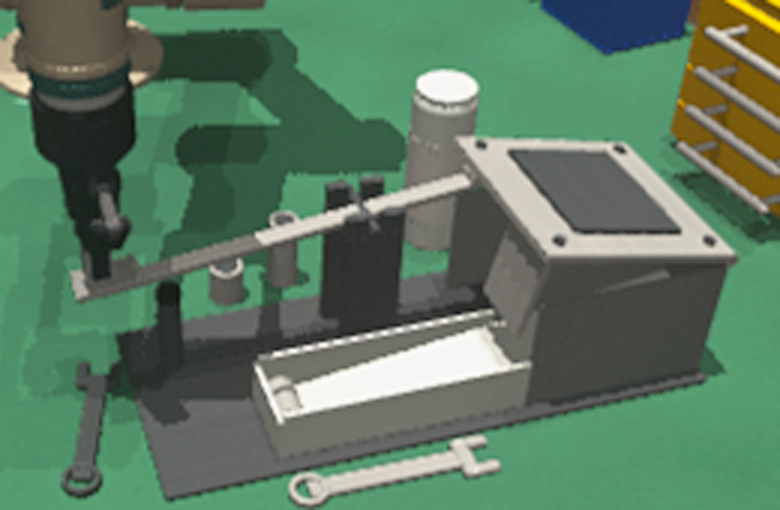

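The hood is up and the socket is at the tray's end, at about (285,390) in the crop. I'll hold briefly, then let the lever up slowly.

Emit:
play_rows([
  [0, 0, 0, 0, 0],
  [0, 0, 0, 0, 0],
  [0, 0, 0, 0, 0],
  [0, 0, 0, 0, 0],
  [0, 0, 0, 0, 0],
])

```text
clock: 5.2
position: [0.565, -0.1407, 0.119]
ee_rot: [0.003, 0.707, 0.707, -0.001]
contact_force: [-1.5, -5.4, 6.7]
width: 0.0002
gripper_force: 3.7
```

Emit:
play_rows([
  [0, 0, -0.05, 0, 0],
  [0, 0, -0.12, 0, 0],
  [0, 0, -0.2, 0, 0],
  [0, 0, -0.3, 0, 0],
  [0, 0, -0.4, 0, 0],
])

```text
clock: 5.82
position: [0.564, -0.1377, 0.1337]
ee_rot: [0.0, 0.707, 0.707, 0.0]
contact_force: [-0.0, -3.1, 2.8]
width: 0.0005
gripper_force: 1.8
```

Emit:
play_rows([
  [0, 0, -0.1, 0, 0],
  [0, 0, -0.2, 0, 0],
  [0.01, 0, -0.3, 0, 0],
  [0.02, 0, -0.4, 0, 0],
  [0.03, 0, -0.5, 0, 0],
])

```text
clock: 6.45
position: [0.564, -0.1365, 0.1537]
ee_rot: [0.0, 0.707, 0.707, 0.0]
contact_force: [1.0, -2.8, 4.9]
width: 0.0
gripper_force: 2.3
```

Emit:
play_rows([
  [0.01, 0, -0.1, 0, 0],
  [0.02, 0, -0.2, 0, 0],
  [0.03, 0, -0.3, 0, 0],
  [0.05, 0, -0.4, 0, 0],
  [0.06, 0, -0.5, 0, 0],
])

```text
clock: 7.08
position: [0.564, -0.1335, 0.1738]
ee_rot: [-0.0, 0.707, 0.707, 0.001]
contact_force: [0.8, -0.6, 5.7]
width: -0.0
gripper_force: 2.7
```

Emit:
play_rows([
  [0.01, 0, -0.08, 0, 0],
  [0.02, 0, -0.15, 0, 0],
  [0.03, 0, -0.22, 0, 0],
  [0.05, 0, -0.28, 0, 0],
  [0.06, 0, -0.34, 0, 0],
])

```text
clock: 7.7
position: [0.5642, -0.1305, 0.1874]
ee_rot: [-0.0, 0.707, 0.707, 0.001]
contact_force: [0.6, 0.7, 5.1]
width: -0.0002
gripper_force: 2.9
```

Emit:
play_rows([
  [0, 0, -0.05, 0, 0],
  [0, 0, -0.1, 0, 0],
  [0, 0, -0.15, 0, 0],
  [0, 0, -0.2, 0, 0],
  [0, 0, -0.25, 0, 0],
])

```text
clock: 8.32
position: [0.564, -0.1287, 0.1969]
ee_rot: [-0.002, 0.707, 0.707, 0.002]
contact_force: [1.8, 4.6, 4.7]
width: -0.0002
gripper_force: 2.8
```

Emit:
play_rows([
  [0, 0, -0.05, 0, 0],
  [0, 0, -0.1, 0, 0],
  [0, 0, -0.15, 0, 0],
  [0, 0, -0.2, 0, 0],
  [0, 0, -0.25, 0, 0],
])

```text
clock: 8.95
position: [0.5635, -0.1318, 0.2067]
ee_rot: [-0.0, 0.707, 0.707, -0.0]
contact_force: [0.5, -1.2, 0.2]
width: -0.0002
gripper_force: 0.0
```

Contact is gone, so I'll rise clear and check.

Emit:
play_rows([
  [0, 0, -0.3, 0, 0],
  [0, 0, -0.8, 0, 0],
  [0, 0, -1.3, 0, 0],
  [0, 0, -1.7, 0, 0],
  [0, 0, -1.7, 0, 0],
])

```text
clock: 9.57
position: [0.5646, -0.1319, 0.2767]
ee_rot: [0.002, 0.707, 0.707, 0.001]
contact_force: [0.6, -0.1, 0.1]
width: -0.0
gripper_force: 0.0
```

Emit:
play_rows([
  [0, 0, 0, 0, 0],
  [0, 0, 0, 0, 0],
  [0, 0, 0, 0, 0],
  [0, 0, 0, 0, 0],
])

```text
clock: 10.07
position: [0.5637, -0.1316, 0.2745]
ee_rot: [-0.0, 0.707, 0.707, -0.0]
contact_force: [-0.7, 0.6, -0.4]
width: 0.0001
gripper_force: 0.0
```

```bash
python3 look.py scene end 240 500 120 290 3
python3 - <<'E'
from h import *
for f in("scene0","end"):
    W=cloud(np.load(f+".npz"));print([W[v,u].round(3).tolist() for u,v in((272,185),(436,187),(415,215))])
E
```

```text
10.125 [ 0.5638 -0.1316  0.2747] [-0.18 -0.43  0.89] 0.00026786523673557217
[[0.571, -0.138, 0.199], [0.657, 0.259, 0.138], [0.722, 0.156, 0.13]]
[[0.57, -0.138, 0.199], [0.659, 0.257, 0.139], [0.723, 0.156, 0.131]]
```

View pics/end.png

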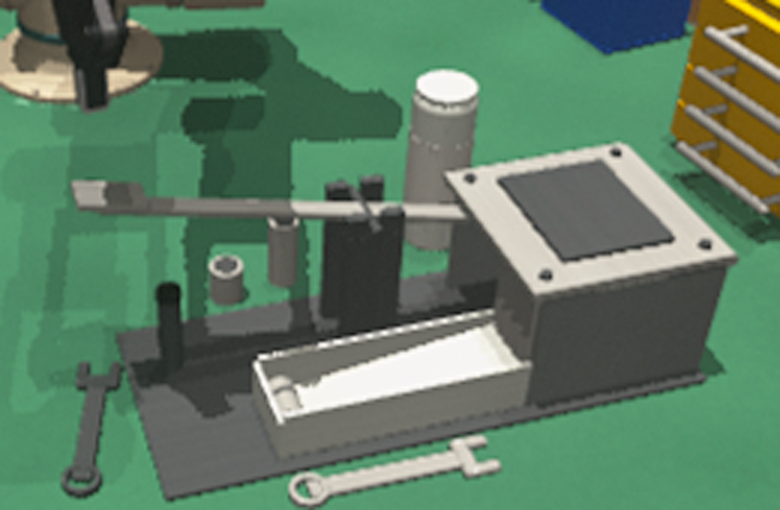

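The hood is shut, the socket is at the tray's end at about (285,390), the lever is back at rest and the gripper is clear.

```bash
python3 -c "
from rig import manip;print(manip.sign_off())"
```

```text
the job is handed in; nothing more can be done
None
```

I've handed the job in: the socket rolled to the tray's end, the hood closed gently, the lever is back at rest, and the arm is clear; the hand-in returned no verdict.

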